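# Load round brass bar into the lever collet

### The job

In the locksmith's van, take the round brass bar (not the hexagonal one) from the stock rack and feed it into the open collet until its end comes up hard against the depth stop hidden inside; keep it pressed there for a moment with a light push of about 5 to 10 N, never ramming the stop with more than 15 N. Let go of the bar and swing the collet lever fully shut, so that the bar is clamped straight and still home against the stop. Leave the hexagonal bar, the screwdriver, the lock cylinder and the oil bottle alone.

Things in the scene. Friction and masses are not known exactly. Their poses are not given: they have to be found in the camera images.
- round_bar_mid (a point): Centre of the round brass bar: loose, 16 mm diameter, 130 mm long, about 0.22 kg, both ends alike with a 1.5 mm chamfer. Its x axis runs along the bar. It lies level in one lane of the rack, its axis 64 mm above the table; the rack's supports stand only within 18 mm of the rack's middle, so that its ends are free for gripping from above.
- hex_bar: The hexagonal brass bar, 19 mm across flats, 130 mm long, origin at its centre, x along it. It lies parallel to the round bar in the other lane of the rack, 100 mm beside it. To be left alone.
- rack: Fixed aluminium stock rack, 100 mm along the bars (its x) by 160 mm; origin under its centre. Two lanes at y = +50 and -50 mm; V-notched supports 8 mm thick at x = +14 and -14 mm, reaching 69 mm high; the bars may lie up to 8 mm off its middle lengthwise. Its x axis points roughly to the collet's side.
- mouth (a point): Centre of the collet's mouth, on the bore axis in the plane of the front face, 100 mm above the table. Its x axis is the feed direction, level, pointing into the collet; z is up. The bore is 18 mm in diameter with a 5 mm wide lead-in chamfer. The front plate is 74 mm wide, 16 mm thick, its top 138 mm above the table.
- depth_stop: Closed steel cap, 48 mm in diameter, on the back of the housing (origin on the bore axis, 96 mm behind the mouth; x in the feed direction). It carries the rigid depth stop, a flat rod end inside the bore that cannot be seen. The stop face lies anywhere from 70 to 90 mm behind the mouth, set differently each time, and must be felt; 40 to 60 mm of the bar stays outside.
- lever_grip (a point): Middle of the graspable upper part of the lever's upright round grip: black, 16 mm diameter, top 18 mm above this point, free of the arm for 22 mm below it. Height 180 mm above the table. The lever turns about a vertical pivot 78 mm behind the mouth and above the bore axis (in the mouth's frame at x = +78 mm, y = 0); the grip is 80 mm from the pivot.
- lever (a joint): Collet lever angle in rad: 0 = open (arm at 30 degrees from the feed direction, towards the mouth's +y side), grows counter-clockwise seen from above to 1.3 = fully shut, against its end stop. It is stiff (about 5 N at the grip, a little more once the jaws bite) and stays where it is left.
- screwdriver: Screwdriver lying on the bench beyond the work. To be left alone.
- lock_cylinder: Brass lock cylinder, 65 mm long, lying on the bench beyond the work. To be left alone.
- oil_bottle: White oil bottle, 120 mm tall, standing on the bench beyond the collet. To be left alone.
- collet: The fixed collet housing; origin on the table under the mouth, axes as the mouth's. Behind the front plate are three jaws (21 mm opening when open), then a second plate with a 21 mm bore, 36 to 96 mm behind the mouth, as wide and high as the front plate. The jaws close on the bar as the lever shuts; when open, they leave the bar loose in the bore, and it stays where it is left.
- stop_pin (a joint): Light sensing pin in the middle of the stop face (m): 0 = untouched, standing 4 mm proud of the face; 0.004 = pushed flush, the bar touching the rigid face. Its spring gives under 0.3 N, too little to feel or to push the bar out. The reading is noisy and does not tell how hard the bar presses.
Things that resemble listed ones, but are neither listed nor needed, are in the scene too. Of the things shaped like the collet, the grey one is meant.

How it is judged:
By the outcome, as a careful person would: the job done as asked, in the order asked, and still so for the second after the job is handed in, with the robot touching nothing.
It also fails if it takes over 70 s, if anything falls off the work surface, if the arm or the gripper's body presses on something with over 40 N, if the wrist force passes 120 N, or if a joint passes its speed limit or range.

### The arm

A 6-joint arm with a two-finger parallel gripper is mounted at the origin on the work surface. World frame = base frame: x ahead of the robot, y to its left, z up, the work surface at z = 0. Lengths are in m, angles in rad, forces in N, time in s.
With the tool pointing down it reaches from about 0.35 to 0.775 m from the base axis. Payload 7.3 kg.
Tool frame: the origin (TCP) lies on the centre line of the jaws, within the pads' length; the fingertips stand 25 mm ahead of it and the grasp point (between the pads) lies 6 mm ahead of it; z points along the fingers, y is the line along which they close (so a half turn about z gives the same grasp; the last joint's range is limited). The gripper opens to 92 mm and grips with 3 to 60 N. Pads are 19 mm wide; open, the fingers measure 130 mm over their backs; the gripper's body (75 mm by 190 mm) begins 47 mm behind the grasp point.
Start: joints at [1.11, 0.342, 1.524, -0, 1.275, -0.146], TCP at [0.163, 0.499, 0.252] pointing down, gripper open.
Joint ranges: [-2.53, 2.53], [-0.77, 2.02], [0.04, 2.7], [-1, 4.14], [0.28, 2.66], [-3.11, 3.11]. Speed limits (rad/s): [2.57, 2.57, 3.14, 3.14, 3.14, 3.14].

### API

Orientations are given as [roll, pitch, yaw] about the fixed x, y, z axes, in that order (R = Rz(yaw) Ry(pitch) Rx(roll)).
In Python, from cell import status, read_camera, camera_info, ticket, models gives the robot as it stands.
- The arm moves only by the tool send_rows, never from a script. Its argument "plan" is a list of rows, each an object with "offset": the shift along the tool's x, y, z in mm, a list of three; "yaw": the turn about the tool's z in rad. In form: [{"offset": [dx, dy, dz], "yaw": yaw}, ...]. A call has 1 to 20 rows; each row shifts and turns the commanded pose from where the row before left it, along the tool's axes as they then stand; what a row does not reach is not made up. A row lasts 1/10 s, in which the tool goes at most 50 mm and 8.59 degrees, less where a joint would pass 70% of its speed; a pose out of reach is approached as far as the arm can. A call is refused whole if a number of a shift passes 50 or a number of a turn 0.15, either way. A call with a gripper value outside its range is refused whole. "hand" is the closure, from 0 (fully open) to 1 (shut), set as the call begins (left out, the last holds). The fingers move at their own pace and stop on an object; "squeeze" is the grip in N (left out, the last holds). Time passes only in rows, so rows that do not move let the fingers close. It gives the time, the measured TCP pose, the force, the opening and the grip force at its end, in the units of the state.
- status.observe(): the state, without advancing time (a new reading comes with each control period).
- read_camera(name): name is "scene" or "top" or "wrist"; returns the picture (384x512x3 uint8, red, green, blue); there is no depth.
- camera_info(name): a dict with "vfov" (degrees; the focal length in pixels is half the picture's height over the tangent of half this angle, whatever the lens; pixels are square), "cx", "cy" (the principal point, pixels), "origin" and "attitude" of the camera in the world. Camera axes: x right, y down, z forward; pixel columns grow to the right and rows downward; lengths in m; the calibration is good to about 2 mm. A picture is of the moment at which its call begins: read the wrist's pose just before it. camera_info takes no time and is no camera call; for the wrist camera it gives the pose at the moment of the call.
- ticket.hand_in(): hands the job in; it is judged then, once.
Trained networks look in the newest picture that a camera, given by its name, has taken for a name from the list of things; names that differ only in an ending like _2 or _b are one class to them, and where a whole thing is asked for, a point or a joint stands for the part that bears it (a point fixed in the world has none). Each returns a list of dicts, best first, with "conf" (0 to 1); they miss things now and then, are a little off and sometimes report something else, mostly with a low value. They report only what shows in the picture. A call takes as long as a camera call. They do not tell look-alikes from the thing itself.
- models.regions_of(camera, label): "mask" (384x512 bool, what is visible of it) and "extent" ([left, top, right, bottom] in pixels, round what is visible of it).
The state is a dict: "time": time; "qpos": joint angles; "qvel": joint speeds; "joint_efforts": joint torques, N m; "tool_pos": TCP position; "tool_rot": TCP orientation; "contact_force": force on the tool from outside, world axes, zero at the start; "torque": the same for the moment, N m; "opening": finger opening in m; "grip_force": force on a finger pad.
Only numpy, scipy, OpenCV 4.12 (cv2) and the standard library are available. Lean on these libraries where they do the work, as an engineer would, in place of code of your own. Each camera call takes 0.05 s, during which the arm holds its last target. There are 200 camera calls.

## Working session

There is one attempt and no reset: what is moved stays moved. The work goes in short steps, Python scripts to look and compute and a tool call to move; the robot and the scene stay as the last step left them, time stands still between calls to the robot, and variables do not carry over. Pictures are saved under pics/ and viewed, at most 12 in all, crops included, and the job is handed in when it is done.

Besides the shell and the picture viewer there is one more tool, called after "Request:" as name([rows], argument=value, ...), one row to a line, values as JSON. send_rows: Moves the arm, as the interface text tells. Its arguments: {"type":"object","properties":{"plan":{"type":"array"},"hand":{"type":"number"},"squeeze":{"type":"number"}},"required":["plan"]}

```bash
ls; mkdir -p pics
cat > h.py <<'E'
import numpy as np, cv2
from cell import status, read_camera, camera_info, ticket, models
from scipy.spatial.transform import Rotation as R
def save(n,img): cv2.imwrite('pics/'+n+'.png',cv2.cvtColor(img,cv2.COLOR_RGB2BGR))
def att(ci):
    a=np.array(ci['attitude'],float)
    return a if a.shape==(3,3) else R.from_euler('xyz',a).as_matrix()
def f(ci): return 192/np.tan(np.radians(ci['vfov'])/2)
def ray(ci,u,v,z):
    d=att(ci)@np.array([(u-ci['cx'])/f(ci),(v-ci['cy'])/f(ci),1]); o=np.array(ci['origin'])
    return o+d*(z-o[2])/d[2]
def proj(ci,p):
    q=att(ci).T@(np.array(p)-np.array(ci['origin'])); return q[:2]/q[2]*f(ci)+[ci['cx'],ci['cy']]
E
python3 - <<'E'
from h import *
print(status.observe())
ims=[]
for c in ('top','scene'):
    im=read_camera(c); print(c,camera_info(c)); save(c,im); 
    for l in ('round_bar_mid','hex_bar','rack','collet','depth_stop','lever_grip','lever'):
        try:
            for r in models.regions_of(c,l)[:4]: 
                ys,xs=np.nonzero(r['mask']); print(c,l,round(r['conf'],2),r['extent'],xs.mean().round(1),ys.mean().round(1),len(xs))
        except Exception as e: print(l,e)
E
```

```text
pics
{'time': 0.0, 'qpos': array([ 1.10998851e+00,  3.42672780e-01,  1.52503254e+00, -1.34572352e-05,
        1.27535097e+00, -1.46000237e-01]), 'qvel': array([ 0.00196083,  0.00065757, -0.00015677,  0.00151791, -0.00060122,
        0.00035132]), 'joint_efforts': array([-1.19668050e-03, -4.31251931e+01, -2.44216561e+01,  7.17147742e-02,
        5.61194227e-02, -1.75751538e-04]), 'tool_pos': array([0.16237642, 0.49887521, 0.25106542]), 'tool_rot': array([-3.14014271e+00, -2.00201632e-04,  2.82678885e+00]), 'contact_force': array([ 0.47586777, -0.31791856,  0.23683967]), 'torque': array([-0.03904948, -0.03013626, -0.0071956 ]), 'grip_force': 0.0, 'opening': 0.09199297133316899}
top {'vfov': 42.08239368361375, 'cx': 255.60570255831402, 'cy': 189.39487881373117, 'origin': array([0.46832401, 0.06588806, 1.14066589]), 'attitude': array([-3.0625368 ,  0.01332909, -1.56354189])}
top round_bar_mid 0.8 [377.0, 226.4, 440.1, 233.2] 405.8 230.1 471
top hex_bar 0.91 [370.6, 179.9, 431.2, 190.4] 400.5 183.8 578
top rack 0.74 [372.7, 175.2, 422.4, 243.9] 397.1 209.3 2458
top collet 0.94 [281.9, 251
[... 1311 characters left out ...]
ene collet 0.61 [279.2, 120.5, 345.2, 237.9] 315.1 192.3 3775
scene collet 0.56 [349.4, 82.5, 409.8, 182.6] 378.6 143.0 3177
scene depth_stop 0.5 [332.4, 160.5, 352.8, 180.6] 345.3 168.1 264
scene lever_grip 0.84 [390.9, 84.5, 413.9, 120.1] 401.2 103.5 303
scene lever_grip 0.81 [321.7, 121.7, 341.8, 167.8] 330.9 146.5 326
scene lever_grip 0.66 [186.9, 117.7, 219.3, 159.3] 203.7 140.9 376
scene lever_grip 0.65 [265.8, 75.4, 286.5, 110.6] 278.7 94.4 282
scene lever 0.86 [318.0, 125.1, 341.2, 168.1] 330.7 147.6 333
scene lever 0.81 [185.7, 116.4, 221.6, 158.1] 204.5 140.0 411
scene lever 0.68 [387.6, 84.9, 409.8, 119.8] 400.8 104.7 278
scene lever 0.52 [268.1, 73.3, 286.8, 111.7] 278.1 94.9 197
```

```bash
python3 -c "
import cv2
for n in ('top','scene'):
    cv2.imwrite('pics/'+n+'2.png',cv2.resize(cv2.imread('pics/'+n+'.png'),(800,600),interpolation=cv2.INTER_CUBIC))"
```

```text
(no output)
```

View pics/top2.png

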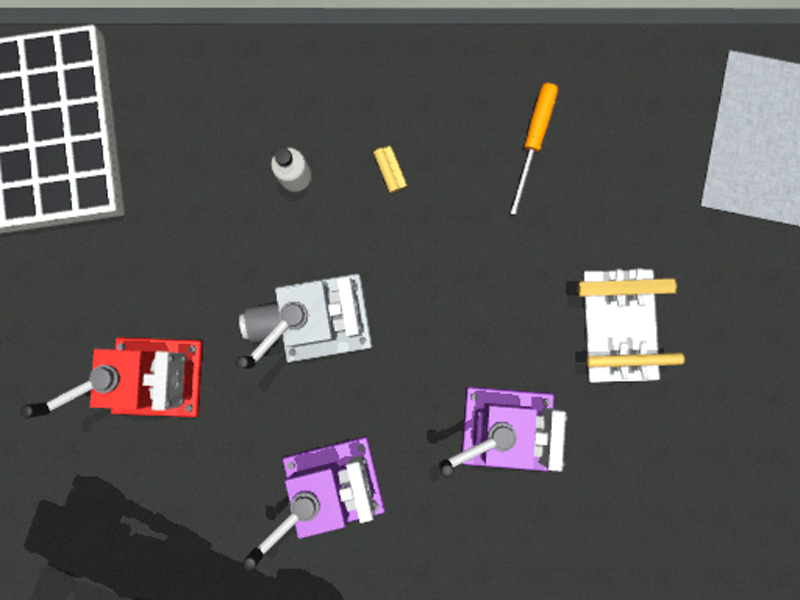

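View pics/scene2.png

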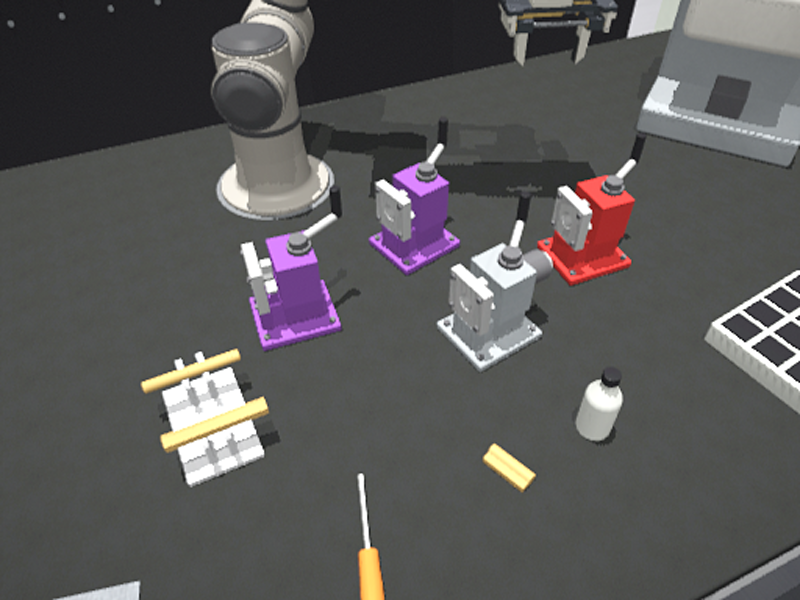

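Top picture: round bar at px (406,230), hex bar at (400,184). There are four collet-shaped things: grey at (203,205), red at (90,242), and purple at (209,315) and (326,276). The grey one is meant, and the thinner bar at row 230 looks like the round one. I'll confirm both with a crop and measure them.

Run:
```python
from h import *
im=read_camera('top'); ci=camera_info('top'); sc=read_camera('scene'); cs=camera_info('scene')
a=cv2.resize(sc[210:300,80:180],(500,450),interpolation=cv2.INTER_CUBIC)
b=cv2.resize(im[165:245,145:241],(300,250),interpolation=cv2.INTER_CUBIC)
b=np.vstack([b,np.zeros((200,300,3),np.uint8)]); save('crop1',np.hstack([a,b]))
hsv=cv2.cvtColor(im,cv2.COLOR_RGB2HSV)
br=((hsv[...,0]>12)&(hsv[...,0]<30)&(hsv[...,1]>90)&(hsv[...,2]>90)).astype(np.uint8)
n,l,s,c=cv2.connectedComponentsWithStats(br)
for i in range(1,n):
    if s[i,4]>150 and c[i][0]>360:
        (u,v),(w,h),an=cv2.minAreaRect(np.argwhere(l==i)[:,::-1].astype(np.float32))
        ys,xs=np.nonzero(l==i); d=np.polyfit(xs,ys,1); 
        A=ray(ci,xs.min()-.5,np.polyval(d,xs.min()),.066);B=ray(ci,xs.max()+.5,np.polyval(d,xs.max()),.066)
        print('bar',(u,v),w,h,A,B,(A+B)/2,np.linalg.norm(A-B),np.degrees(np.arctan2(*(A-B)[1::-1])))
def dump(l,z):
    for r in models.regions_of('top',l)[:4]:
        ys,xs=np.nonzero(r['mask']); print(l,xs.mean(),ys.mean(),ray(ci,xs.mean(),ys.mean(),z))
dump('depth_stop',.1); dump('rack',.03)
# estimates from picture (800-scale)
k=512/800
for nm,p,z in (('grip top',(245,362),.198),('pivot',(292,315),.165),('plate a',(338,278),.138),('plate b',(360,332),.138),('base ll',(289,362),.0),('base lr',(371,347),0),('base ur',(359,275),0)):
    print(nm,ray(ci,(p[0]+.5)*k-.5,(p[1]+.5)*k-.5,z))
```

```text
bar (401.3985290527344, 183.4640655517578) 9.512393951416016 63.18947219848633 [ 0.56506281 -0.16457354  0.066     ] [ 0.57100863 -0.30196506  0.066     ] [ 0.56803572 -0.2332693   0.066     ] 0.13752011238979905 92.47801159403548
bar (406.9634704589844, 230.03842163085938) 7.3726959228515625 62.1055908203125 [ 0.46565602 -0.17630439  0.066     ] [ 0.47050614 -0.31050824  0.066     ] [ 0.46808108 -0.24340632  0.066     ] 0.13429146331486097 92.06976506050724
depth_stop 165.81034482758622 205.83836206896552 [0.51501089 0.267915   0.1       ]
rack 396.5041841004184 208.96527196652718 [ 0.51461984 -0.23141125  0.03      ]
grip top [0.46205104 0.26523522 0.198     ]
pivot [0.5210354  0.21441665 0.165     ]
plate a [0.57080065 0.1597777  0.138     ]
plate b [0.50117792 0.13050973 0.138     ]
base ll [0.46120525 0.24267543 0.        ]
base lr [0.48391286 0.12307873 0.        ]
base ur [0.58952339 0.14182169 0.        ]
```

View pics/crop1.png

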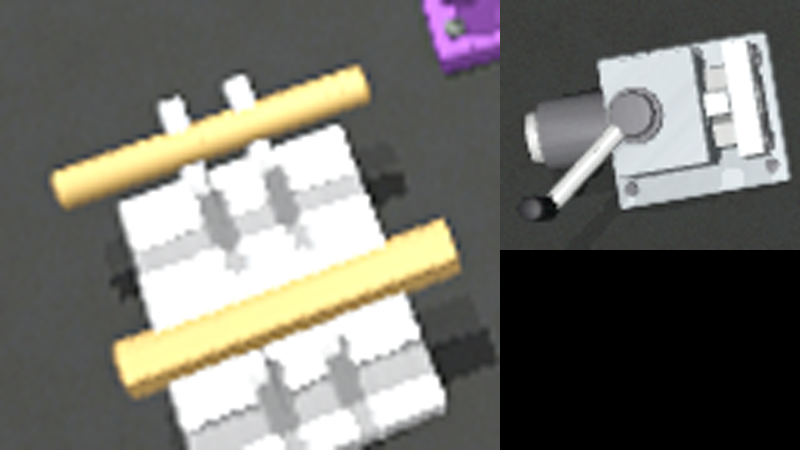

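The crop confirms it: the upper bar in the scene has smooth round sides and the lower one has facets. The collet with the grey housing and cap is at top px (203,205). I'm going over the collet first for a close look on the way.

Request:
send_rows([
  {"offset":[0,0,0],"yaw":0.15},
  {"offset":[0,0,0],"yaw":0.15},
  {"offset":[0,0,0],"yaw":0.15},
  {"offset":[0,0,0],"yaw":0.15},
  {"offset":[0,0,0],"yaw":0.15},
  {"offset":[0,0,0],"yaw":0.15},
  {"offset":[0,0,0],"yaw":0.15},
  {"offset":[0,0,0],"yaw":0.15},
  {"offset":[-33,30,-8],"yaw":0},
  {"offset":[-33,30,-8],"yaw":0},
  {"offset":[-33,30,-8],"yaw":0},
  {"offset":[-33,30,-8],"yaw":0},
  {"offset":[-33,30,-8],"yaw":0},
  {"offset":[-33,30,-8],"yaw":0},
  {"offset":[-33,30,-8],"yaw":0},
  {"offset":[-33,30,-8],"yaw":0},
  {"offset":[-33,30,-8],"yaw":0},
  {"offset":[-33,30,-8],"yaw":0},
  {"offset":[-33,30,-8],"yaw":0},
  {"offset":[0,0,0],"yaw":0},
], hand=0.4)

```text
time: 3.0
tool_pos: [0.5157, 0.1515, 0.3399]
tool_rot: [3.139, 0.001, 1.621]
contact_force: [0.3, -0.7, -0.2]
opening: 0.0546
grip_force: 0.0
```

Run:
```python
from h import *
s=status.observe(); print(s['time'],s['tool_pos'],s['tool_rot'],s['opening'],s['qpos'])
ci=camera_info('wrist'); im=read_camera('wrist'); print(ci); save('w1',im); save('w1b',cv2.resize(im,(800,600),interpolation=cv2.INTER_CUBIC))
for n,p in (('pivot',(.521,.214,.165)),('grip',(.462,.265,.198)),('platec',(.536,.145,.138))): print(n,proj(ci,p))
```

```text
3.0 [0.51568913 0.1514941  0.33994316] [3.13933107e+00 1.28152122e-03 1.62146407e+00] 0.05461411167658022 [ 1.43922826e-01  3.12798473e-01  1.32421046e+00 -1.49002719e-03
  1.50245137e+00  9.33538049e-02]
{'vfov': 67.10224753398998, 'cx': 255.3770033169388, 'cy': 197.5736921562399, 'origin': array([0.51160813, 0.2362982 , 0.47280379]), 'attitude': array([ 2.82415914e+00, -8.90995240e-04,  4.99390163e-02])}
pivot [263.10267365 125.5892232 ]
grip [199.66702624  64.69078173]
platec [271.65460032 183.61910327]
```

View pics/w1b.png

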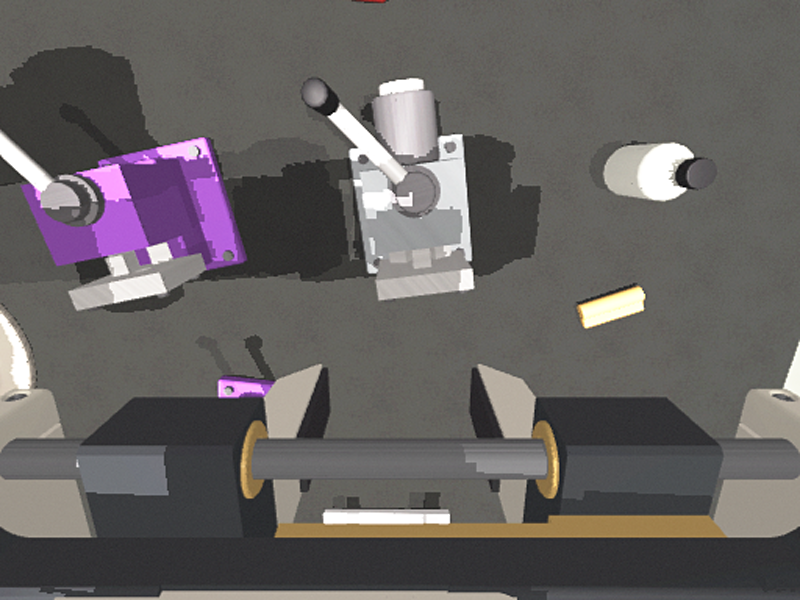

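The wrist picture shows the grey collet with its hub at (416,190), grip top at (318,95) and plate at (377..472, 261..300) in the 800-px scale. I'll measure its edges in an enlarged crop.

Run:
```python
from h import *
im=cv2.imread('pics/w1.png')[40:200,185:315]
cv2.imwrite('pics/w1c.png',cv2.resize(im,None,fx=3.7,fy=3.7,interpolation=cv2.INTER_CUBIC))
```

```text
(no output)
```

View pics/w1c.png

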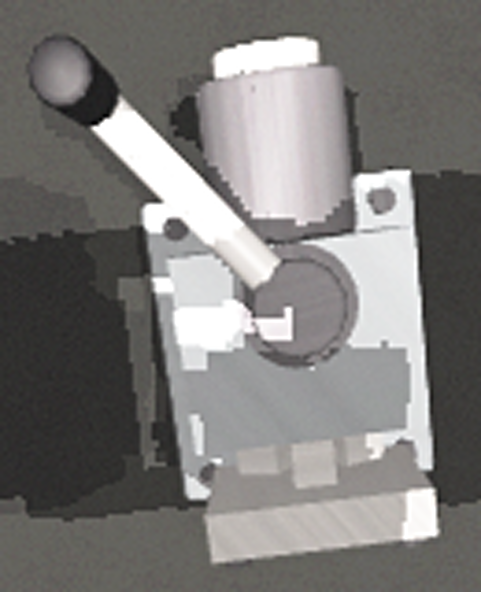

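Run:
```python
from h import *
o=np.array([.51160813,.2362982,.47280379]); ci=dict(vfov=67.10224753398998,cx=255.3770033169388,cy=197.5736921562399,origin=o,attitude=[2.82415914,-8.9099524e-4,4.99390163e-2])
P=lambda x,y,z: ray(ci,(x+.5)/3.7-.5+185,(y+.5)/3.7-.5+40,z)[:2]
bl,br,fr,fl=[P(x,y,.138) for x,y in ((205,517),(436,487),(437,537),(213,562))]
print(bl,br,fr,fl,np.linalg.norm(br-bl),np.linalg.norm(fr-fl),np.linalg.norm(fl-bl),np.linalg.norm(fr-br))
ang=lambda v:np.degrees(np.arctan2(v[1],v[0]))
print('feed from edges',ang(br-bl)+90,ang(fr-fl)+90,'front mid',(fr+fl)/2)
g=P(62,70,.198);h=P(303,303,.165);print('grip',g,'hub',h,np.linalg.norm(g-h),ang(g-h))
# base edges z~.012
for a,b in (((148,205),(190,497)),((412,172),(432,465)),((190,497),(432,465))):
    A,B=P(*a,.01),P(*b,.01);print('base',A,B,ang(A-B),np.linalg.norm(A-B))
A,B=P(213,75,.1),P(320,62,.1);print('cap',ang(B-A)+90)
A,B=P(200,90,.1),P(345,70,.1);print('cap2',ang(B-A)+90, (A+B)/2)
```

```text
[0.49798937 0.14837292] [0.57136623 0.16191993] [0.57335813 0.14542485] [0.50110632 0.13334674] 0.07461692421571128 0.07325437810197531 0.015346054808002581 0.01661491854857794
feed from edges 100.46030168446073 99.49020530605821 front mid [0.53723223 0.13938579]
grip [0.46353487 0.26992598] hub [0.52428631 0.21824139] 0.07976235815601604 139.610362423256
base [0.4652172  0.24460761] [0.48584324 0.12355819] 99.66996130733563 0.12279412735934467
base [0.57145189 0.26249767] [0.5914666  0.14322527] 99.525866630155 0.12094003830449021
base [0.48584324 0.12355819] [0.5914666  0.14322527] -169.45230683574192 0.10743876214071751
cap 99.16967114392293
cap2 100.03667013057648 [0.51299494 0.28235951]
```

Feed direction is about 99.9°, and the mouth is at about (0.537, 0.139). The plate measures 74 by 16 mm and the lever radius 80 mm, which match the given sizes. Now over the round bar's free end.

Request:
send_rows([
  {"offset":[-36.5,-5.7,7.5],"yaw":0.015},
  {"offset":[-36.5,-5.7,7.5],"yaw":0},
  {"offset":[-36.5,-5.7,7.5],"yaw":0},
  {"offset":[-36.5,-5.7,7.5],"yaw":0},
  {"offset":[-36.5,-5.7,7.5],"yaw":0},
  {"offset":[-36.5,-5.7,7.5],"yaw":0},
  {"offset":[-36.5,-5.7,7.5],"yaw":0},
  {"offset":[-36.5,-5.7,7.5],"yaw":0},
  {"offset":[-36.5,-5.7,7.5],"yaw":0},
  {"offset":[-36.5,-5.7,7.5],"yaw":0},
  {"offset":[-36.5,-5.7,7.5],"yaw":0},
  {"offset":[-36.5,-5.7,7.5],"yaw":0},
  {"offset":[0,0,0],"yaw":0},
  {"offset":[0,0,0],"yaw":0},
])

```text
time: 4.45
tool_pos: [0.4623, -0.2843, 0.2493]
tool_rot: [-3.141, -0.002, 1.611]
contact_force: [0.1, 0.3, 0.3]
opening: 0.0554
grip_force: 0.0
```

Run:
```python
from h import *
s=status.observe(); print(s['time'],s['tool_pos'],s['tool_rot'],s['opening'])
ci=camera_info('wrist'); im=read_camera('wrist'); save('w2',im); save('w2b',cv2.resize(im,(800,600),interpolation=cv2.INTER_CUBIC))
hsv=cv2.cvtColor(im,cv2.COLOR_RGB2HSV)
br=((hsv[...,0]>12)&(hsv[...,0]<32)&(hsv[...,1]>80)&(hsv[...,2]>60)).astype(np.uint8)
n,l,st,c=cv2.connectedComponentsWithStats(br)
for i in range(1,n):
    if st[i,4]>400: print(st[i],c[i],cv2.minAreaRect(np.argwhere(l==i)[:,::-1].astype(np.float32)), ray(ci,*c[i],.064))
```

```text
4.45 [ 0.46231482 -0.28433967  0.2492589 ] [-3.14092067e+00 -1.52502174e-03  1.61123868e+00] 0.055406659701238856
[ 341   72   33  127 2028] [355.12771203 146.76035503] ((357.3660583496094, 135.41363525390625), (22.750764846801758, 126.00424194335938), 5.411868572235107) [ 0.56962564 -0.24061118  0.064     ]
[ 256   79   16  124 1336] [263.28068862 150.38622754] ((263.5, 140.5), (123.0, 15.0), 90.0) [ 0.46949873 -0.24858351  0.064     ]
[154 269  17  50 461] [160.26464208 293.89804772] ((161.42893981933594, 293.49493408203125), (15.17562198638916, 49.516700744628906), 4.085616588592529) [ 0.34487448 -0.43972519  0.064     ]
[340 269  18  50 461] [350.52711497 293.69414317] ((349.2524719238281, 293.5247497558594), (49.65235900878906, 15.52258014678955), 84.2894058227539) [ 0.59135449 -0.42925007  0.064     ]
[ 175  330  290   14 3086] [332.81043422 337.84543098] ((319.5, 336.5), (289.0, 13.0), -0.0) [ 0.57717559 -0.50131074  0.064     ]
```

View pics/w2b.png

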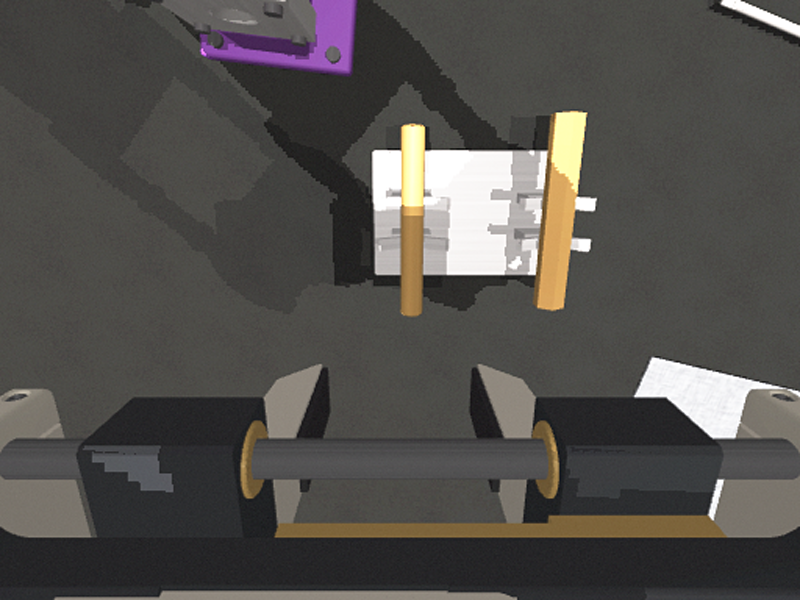

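The whole round bar is visible, running (412,125) to (411,315) in the 800-px scale, with the hex bar to its right. Now fitting its axis.

Run:
```python
from h import *
ci=camera_info('wrist'); im=cv2.cvtColor(cv2.imread('pics/w2.png'),cv2.COLOR_BGR2RGB)
hsv=cv2.cvtColor(im,cv2.COLOR_RGB2HSV)
br=((hsv[...,0]>10)&(hsv[...,0]<32)&(hsv[...,1]>80)&(hsv[...,2]>50))[70:210,245:285]
pts=[]
for r in range(140):
    x=np.nonzero(br[r])[0]
    if len(x)>8: pts.append((r+70,x.mean()+245,len(x)))
pts=np.array(pts); print(pts[0],pts[-1])
m=pts[5:-5]; d=np.polyfit(m[:,0],m[:,1],1)
A=ray(ci,np.polyval(d,pts[0,0]-.5),pts[0,0]-.5,.066);B=ray(ci,np.polyval(d,pts[-1,0]+.5),pts[-1,0]+.5,.064)
print(A,B,(A+B)/2,np.linalg.norm(A-B),np.degrees(np.arctan2(*(A-B)[1::-1])))
s=status.observe(); T=R.from_euler('xyz',s['tool_rot']).as_matrix()
u=(A-B);u[2]=0;u/=np.linalg.norm(u); g=(A+B)/2-.05*u; g[2]=.064+.006
print('goal tcp',g,'yaw',np.arctan2(u[1],u[0]),'tool shift mm',T.T@(g-s['tool_pos'])*1e3, s['tool_rot'])
```

```text
[ 79. 264.   9.] [201. 263.  11.]
[ 0.46754447 -0.17506473  0.066     ] [ 0.4720415  -0.30750504  0.064     ] [ 0.46979298 -0.24128488  0.065     ] 0.13253172352546935 91.94473653736982
goal tcp [ 0.47148976 -0.29125609  0.07      ] yaw 1.6047383824558337 tool shift mm [ -8.03457526   8.57565589 179.63615407] [-3.14146162e+00 -1.13803510e-03  1.61243074e+00]
```

Request:
send_rows([
  {"offset":[-7.5,8.5,20],"yaw":0.007},
  {"offset":[0,0,25],"yaw":0},
  {"offset":[0,0,25],"yaw":0},
  {"offset":[0,0,25],"yaw":0},
  {"offset":[0,0,25],"yaw":0},
  {"offset":[0,0,20],"yaw":0},
  {"offset":[0,0,20],"yaw":0},
  {"offset":[0,0,12],"yaw":0},
  {"offset":[0,0,7],"yaw":0},
  {"offset":[0,0,0],"yaw":0},
  {"offset":[0,0,0],"yaw":0},
  {"offset":[0,0,0],"yaw":0},
])

```text
time: 5.7
tool_pos: [0.4718, -0.2927, 0.0717]
tool_rot: [3.14, 0.001, 1.605]
contact_force: [0.1, 0.1, -0.5]
opening: 0.0548
grip_force: 0.0
```

Request:
send_rows([
  {"offset":[0,0,0],"yaw":0},
  {"offset":[0,0,0],"yaw":0},
  {"offset":[0,0,0],"yaw":0},
  {"offset":[0,0,0],"yaw":0},
  {"offset":[0,0,0],"yaw":0},
  {"offset":[0,0,0],"yaw":0},
], hand=1, squeeze=10)

```text
time: 6.3
tool_pos: [0.4712, -0.2924, 0.0707]
tool_rot: [-3.141, -0.0, 1.605]
contact_force: [-0.9, 0.7, 0.0]
opening: 0.0155
grip_force: 10.0
```

Request:
send_rows([
  {"offset":[0,0,0],"yaw":0},
  {"offset":[0,0,0],"yaw":0},
  {"offset":[0,0,-5],"yaw":0},
  {"offset":[0,0,-10],"yaw":0},
  {"offset":[0,0,-15],"yaw":0},
  {"offset":[0,0,-15],"yaw":0},
  {"offset":[0,0,-15],"yaw":-0.07},
  {"offset":[0,0,-10],"yaw":-0.07},
  {"offset":[27,14,0],"yaw":0},
  {"offset":[27,14,0],"yaw":0},
  {"offset":[27,14,0],"yaw":0},
  {"offset":[27,14,0],"yaw":0},
  {"offset":[27,14,0],"yaw":0},
  {"offset":[27,14,0],"yaw":0},
  {"offset":[27,14,0],"yaw":0},
  {"offset":[27,14,10],"yaw":0},
  {"offset":[27,14,10],"yaw":0},
  {"offset":[27,14,10],"yaw":0},
], squeeze=50)

```text
time: 8.1
tool_pos: [0.5629, -0.001, 0.1112]
tool_rot: [3.141, 0.0, 1.745]
contact_force: [1.1, 0.3, -2.1]
opening: 0.0148
grip_force: 50.0
```

Request:
send_rows([
  {"offset":[0,0,0],"yaw":0},
  {"offset":[0,0,0],"yaw":0},
  {"offset":[0,0,0],"yaw":0},
])

```text
time: 8.4
tool_pos: [0.5625, -0.0029, 0.1113]
tool_rot: [3.141, 0.0, 1.744]
contact_force: [-0.4, 1.0, -2.3]
opening: 0.0147
grip_force: 50.0
```

Run:
```python
from h import *
s=status.observe(); print(s)
ci=camera_info('wrist'); w=read_camera('wrist'); c2=camera_info('scene'); sc=read_camera('scene'); save('w3',w); save('s3',sc)
a=cv2.resize(w[60:300,150:370],(550,600),interpolation=cv2.INTER_CUBIC); 
b=cv2.resize(sc[130:260,250:350],(250,325),interpolation=cv2.INTER_CUBIC); b=np.vstack([b,np.zeros((275,250,3),np.uint8)])
save('v3',np.hstack([a,b])); print(ci)
```

```text
{'time': 8.4, 'qpos': array([-1.41306471e-01,  5.54771876e-01,  1.60232975e+00, -2.90831574e-04,
        9.83743691e-01, -3.14786754e-01]), 'qvel': array([-0.01167648, -0.00476612,  0.00204405,  0.00197905, -0.00336132,
        0.00264828]), 'joint_efforts': array([ 7.18919188e-01, -5.04350567e+01, -2.07693744e+01,  1.78711228e-01,
        1.08941139e-01, -1.03103106e-03]), 'tool_pos': array([ 0.56252984, -0.00292496,  0.11133767]), 'tool_rot': array([3.14095706e+00, 4.61735833e-04, 1.74443747e+00]), 'contact_force': array([-0.38422789,  0.99016254, -2.2924073 ]), 'torque': array([-0.24672239,  0.01995633,  0.00937928]), 'grip_force': 49.994012127644964, 'opening': 0.014749061898820082}
{'vfov': 67.10224753398998, 'cx': 255.3770033169388, 'cy': 197.5736921562399, 'origin': array([0.54830593, 0.08062011, 0.24427157]), 'attitude': array([2.82515993e+00, 6.96175277e-04, 1.72896220e-01])}
```

View pics/v3.png

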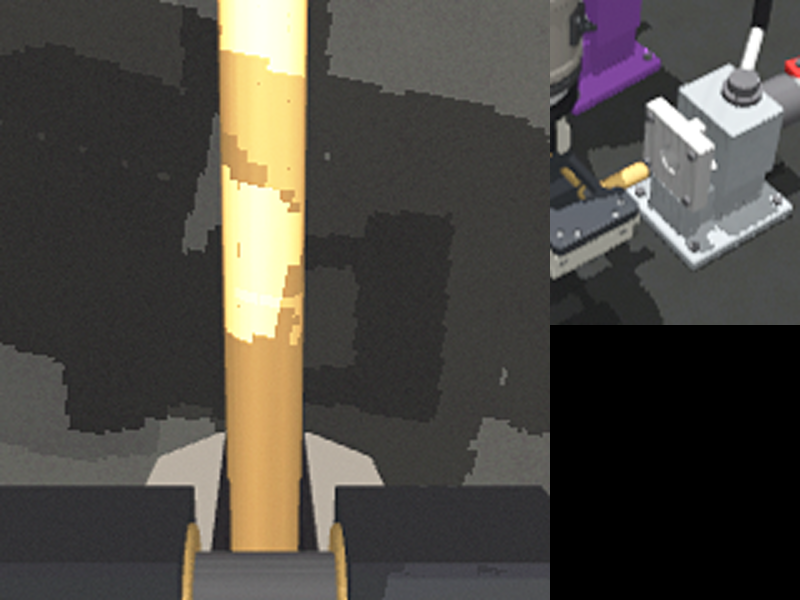

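The bar is held and points straight at the mouth, with its tip beside the plate in the scene crop. I'll measure the bar axis against the plate in this same wrist image.

Run:
```python
from h import *
ci=camera_info('wrist'); im=cv2.cvtColor(cv2.imread('pics/w3.png'),cv2.COLOR_BGR2RGB)
save('w3t',cv2.resize(im[0:130,170:330],(800,600)[:1]+(650-50,) if 0 else (720,585),interpolation=cv2.INTER_CUBIC))
hsv=cv2.cvtColor(im,cv2.COLOR_RGB2HSV)
br=((hsv[...,0]>10)&(hsv[...,0]<32)&(hsv[...,1]>60)&(hsv[...,2]>60))
pts=[]
for r in range(0,240):
    x=np.nonzero(br[r,220:300])[0]
    if len(x)>14: pts.append((r,x.min()+219.5,x.max()+220.5))
pts=np.array(pts); print(pts[0],pts[-1],len(pts))
m=pts[4:]; L=np.polyfit(m[:,0],m[:,1],1);Rr=np.polyfit(m[:,0],m[:,2],1)
o=np.array(ci['origin']);T=R.from_euler('xyz',status.observe()['tool_rot']).as_matrix()
for r in np.linspace(pts[0,0]+2,pts[-1,0],6):
    c=(np.polyval(L,r)+np.polyval(Rr,r))/2; w=np.polyval(Rr,r)-np.polyval(L,r)
    # ray, depth from angular width: perpendicular dist D = 8mm/sin(half angle)
    a=att(ci)
    dl=a@np.array([(np.polyval(L,r)-ci['cx'])/f(ci),(r-ci['cy'])/f(ci),1]);dr=a@np.array([(np.polyval(Rr,r)-ci['cx'])/f(ci),(r-ci['cy'])/f(ci),1])
    print(r.round(),w.round(2),ray(ci,c,r,.1055),)
```

```text
[ 24.  244.5 264.5] [239.  239.5 270.5] 162
26.0 38.24 [0.54258661 0.11059259 0.1055    ]
69.0 36.75 [0.54545148 0.09432046 0.1055    ]
111.0 35.25 [0.54856776 0.07662034 0.1055    ]
154.0 33.75 [0.55197006 0.0572956  0.1055    ]
196.0 32.26 [0.55569967 0.03611184 0.1055    ]
239.0 30.76 [0.55980619 0.01278722 0.1055    ]
```

View pics/w3t.png

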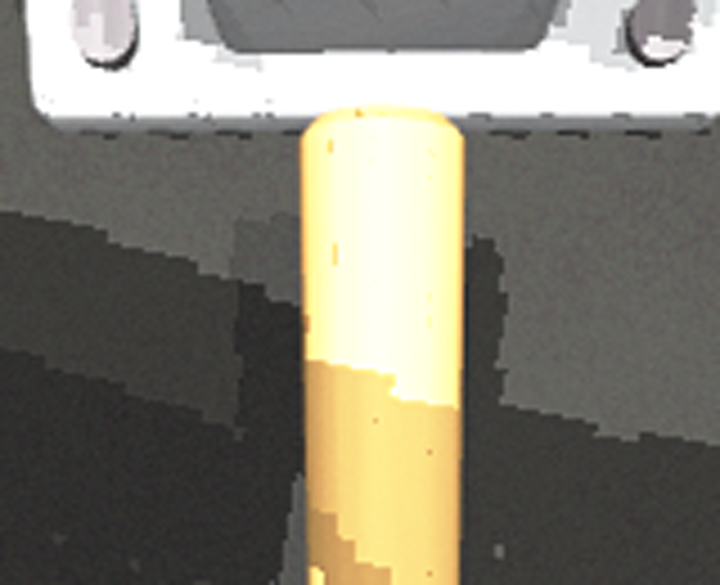

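The bar axis at 100.0° lines up with the mouth to within about 0.5 mm, and the tip is 27 mm short of it. Lowering 4 mm and approaching.

Request:
send_rows([
  {"offset":[0,0,4],"yaw":0},
  {"offset":[8,0,0],"yaw":0},
  {"offset":[8,0,0],"yaw":0},
  {"offset":[4,0,0],"yaw":0},
  {"offset":[3,0,0],"yaw":0},
  {"offset":[3,0,0],"yaw":0},
  {"offset":[2,0,0],"yaw":0},
  {"offset":[2,0,0],"yaw":0},
  {"offset":[0,0,0],"yaw":0},
  {"offset":[0,0,0],"yaw":0},
])

```text
time: 9.5
tool_pos: [0.5573, 0.0273, 0.1068]
tool_rot: [3.141, -0.0, 1.745]
contact_force: [0.2, 0.4, -2.1]
opening: 0.0145
grip_force: 50.0
```

Request:
send_rows([
  {"offset":[2,0,0],"yaw":0},
  {"offset":[2,0,0],"yaw":0},
  {"offset":[2,0,0],"yaw":0},
  {"offset":[0,0,0],"yaw":0},
  {"offset":[0,0,0],"yaw":0},
])

```text
time: 10.0
tool_pos: [0.5562, 0.0334, 0.1067]
tool_rot: [3.142, -0.0, 1.745]
contact_force: [0.3, 0.2, -1.7]
opening: 0.0147
grip_force: 50.0
```

Request:
send_rows([
  {"offset":[2,0,0],"yaw":0},
  {"offset":[2,0,0],"yaw":0},
  {"offset":[2,0,0],"yaw":0},
  {"offset":[2,0,0],"yaw":0},
  {"offset":[2,0,0],"yaw":0},
  {"offset":[0,0,0],"yaw":0},
])

```text
time: 10.6
tool_pos: [0.5544, 0.0434, 0.1067]
tool_rot: [-3.142, -0.0, 1.745]
contact_force: [0.5, 0.8, -1.0]
opening: 0.0144
grip_force: 50.0
```

Request:
send_rows([
  {"offset":[2,0,0],"yaw":0},
  {"offset":[2,0,0],"yaw":0},
  {"offset":[2,0,0],"yaw":0},
  {"offset":[2,0,0],"yaw":0},
  {"offset":[2,0,0],"yaw":0},
  {"offset":[0,0,0],"yaw":0},
])

```text
time: 11.2
tool_pos: [0.5527, 0.0533, 0.1067]
tool_rot: [-3.142, -0.0, 1.745]
contact_force: [-0.5, -0.4, -2.1]
opening: 0.0148
grip_force: 50.0
```

Request:
send_rows([
  {"offset":[2,0,0],"yaw":0},
  {"offset":[2,0,0],"yaw":0},
  {"offset":[2,0,0],"yaw":0},
  {"offset":[2,0,0],"yaw":0},
  {"offset":[2,0,0],"yaw":0},
  {"offset":[2,0,0],"yaw":0},
  {"offset":[2,0,0],"yaw":0},
  {"offset":[0,0,0],"yaw":0},
])

```text
time: 12.0
tool_pos: [0.5503, 0.067, 0.1067]
tool_rot: [3.142, -0.0, 1.745]
contact_force: [-0.2, 0.6, -2.7]
opening: 0.0148
grip_force: 50.0
```

Request:
send_rows([
  {"offset":[2,0,0],"yaw":0},
  {"offset":[2,0,0],"yaw":0},
  {"offset":[2,0,0],"yaw":0},
  {"offset":[2,0,0],"yaw":0},
  {"offset":[2,0,0],"yaw":0},
  {"offset":[2,0,0],"yaw":0},
  {"offset":[2,0,0],"yaw":0},
  {"offset":[0,0,0],"yaw":0},
])

```text
time: 12.8
tool_pos: [0.5478, 0.0808, 0.1067]
tool_rot: [-3.142, -0.0, 1.745]
contact_force: [0.2, 0.1, -1.9]
opening: 0.0145
grip_force: 50.0
```

Request:
send_rows([
  {"offset":[1,0,0],"yaw":0},
  {"offset":[1,0,0],"yaw":0},
  {"offset":[1,0,0],"yaw":0},
  {"offset":[1,0,0],"yaw":0},
  {"offset":[1,0,0],"yaw":0},
  {"offset":[1,0,0],"yaw":0},
  {"offset":[0,0,0],"yaw":0},
], squeeze=20)

```text
time: 13.5
tool_pos: [0.5468, 0.0866, 0.1067]
tool_rot: [3.142, -0.0, 1.745]
contact_force: [0.1, 1.3, -1.3]
opening: 0.0147
grip_force: 20.0
```

Request:
send_rows([
  {"offset":[0.5,0,0],"yaw":0},
  {"offset":[0.5,0,0],"yaw":0},
  {"offset":[0.5,0,0],"yaw":0},
  {"offset":[0.5,0,0],"yaw":0},
  {"offset":[0,0,0],"yaw":0},
])

```text
time: 14.0
tool_pos: [0.5465, 0.0885, 0.1067]
tool_rot: [3.142, -0.0, 1.745]
contact_force: [-0.5, -1.0, -1.7]
opening: 0.0154
grip_force: 20.0
```

Request:
send_rows([
  {"offset":[0.5,0,0],"yaw":0},
  {"offset":[0.5,0,0],"yaw":0},
  {"offset":[0.5,0,0],"yaw":0},
  {"offset":[0.5,0,0],"yaw":0},
  {"offset":[0,0,0],"yaw":0},
])

```text
time: 14.5
tool_pos: [0.5462, 0.0905, 0.1067]
tool_rot: [3.142, -0.0, 1.745]
contact_force: [0.0, -0.2, -1.1]
opening: 0.0153
grip_force: 20.0
```

Request:
send_rows([
  {"offset":[0.4,0,0],"yaw":0},
  {"offset":[0.4,0,0],"yaw":0},
  {"offset":[0.4,0,0],"yaw":0},
  {"offset":[0.4,0,0],"yaw":0},
  {"offset":[0,0,0],"yaw":0},
])

```text
time: 15.0
tool_pos: [0.5459, 0.092, 0.1067]
tool_rot: [3.142, -0.0, 1.745]
contact_force: [-0.1, -0.5, -1.7]
opening: 0.0153
grip_force: 20.0
```

Request:
send_rows([
  {"offset":[0.4,0,0],"yaw":0},
  {"offset":[0.4,0,0],"yaw":0},
  {"offset":[0.4,0,0],"yaw":0},
  {"offset":[0,0,0],"yaw":0},
])

```text
time: 15.4
tool_pos: [0.5457, 0.0932, 0.1067]
tool_rot: [3.142, -0.0, 1.745]
contact_force: [0.1, 0.3, -1.6]
opening: 0.0149
grip_force: 20.0
```

Request:
send_rows([
  {"offset":[0.4,0,0],"yaw":0},
  {"offset":[0.4,0,0],"yaw":0},
  {"offset":[0.4,0,0],"yaw":0},
  {"offset":[0,0,0],"yaw":0},
])

```text
time: 15.8
tool_pos: [0.5454, 0.0944, 0.1067]
tool_rot: [-3.142, -0.0, 1.745]
contact_force: [-0.2, 0.5, -1.5]
opening: 0.0148
grip_force: 20.0
```

Request:
send_rows([
  {"offset":[0.4,0,0],"yaw":0},
  {"offset":[0.4,0,0],"yaw":0},
  {"offset":[0.4,0,0],"yaw":0},
  {"offset":[0.4,0,0],"yaw":0},
  {"offset":[0,0,0],"yaw":0},
], squeeze=12)

```text
time: 16.3
tool_pos: [0.5452, 0.0957, 0.1067]
tool_rot: [3.142, 0.0, 1.745]
contact_force: [1.0, -2.1, -1.8]
opening: 0.0152
grip_force: 12.0
```

Request:
send_rows([
  {"offset":[0,0,0],"yaw":0},
  {"offset":[0,0,0],"yaw":0},
])

```text
time: 16.5
tool_pos: [0.5452, 0.0958, 0.1067]
tool_rot: [3.142, 0.0, 1.745]
contact_force: [1.1, -2.5, -1.3]
opening: 0.0154
grip_force: 12.0
```

Request:
send_rows([
  {"offset":[0.2,0,0],"yaw":0},
  {"offset":[0,0,0],"yaw":0},
  {"offset":[0,0,0],"yaw":0},
])

```text
time: 16.8
tool_pos: [0.5453, 0.0958, 0.1067]
tool_rot: [3.141, 0.0, 1.745]
contact_force: [-0.3, -4.5, -2.3]
opening: 0.0155
grip_force: 12.0
```

Request:
send_rows([
  {"offset":[0.2,0,0],"yaw":0},
  {"offset":[0.1,0,0],"yaw":0},
  {"offset":[0,0,0],"yaw":0},
  {"offset":[0,0,0],"yaw":0},
  {"offset":[0,0,0],"yaw":0},
])

```text
time: 17.3
tool_pos: [0.5453, 0.0958, 0.1068]
tool_rot: [3.141, 0.001, 1.745]
contact_force: [-0.2, -5.5, -1.8]
opening: 0.0155
grip_force: 12.0
```

Run:
```python
from h import *
for c in ('scene','top'): im=read_camera(c); save('press_'+c,im)
s=status.observe(); print(s['time'],s['contact_force'],s['tool_pos'])
```

```text
17.4 [ 1.0033183  -6.38050443 -1.58582941] [0.54525428 0.09585976 0.10673856]
```

Request:
send_rows([
  {"offset":[0.15,0,0],"yaw":0},
  {"offset":[0,0,0],"yaw":0},
  {"offset":[0,0,0],"yaw":0},
  {"offset":[0,0,0],"yaw":0},
  {"offset":[0,0,0],"yaw":0},
  {"offset":[0,0,0],"yaw":0},
  {"offset":[0,0,0],"yaw":0},
  {"offset":[0,0,0],"yaw":0},
  {"offset":[0,0,0],"yaw":0},
  {"offset":[0,0,0],"yaw":0},
])

```text
time: 18.4
tool_pos: [0.5453, 0.0959, 0.1067]
tool_rot: [3.141, 0.001, 1.745]
contact_force: [1.1, -6.1, -0.9]
opening: 0.0156
grip_force: 12.0
```

Request:
send_rows([
  {"offset":[0,0,0],"yaw":0},
  {"offset":[0,0,0],"yaw":0},
  {"offset":[0,0,0],"yaw":0},
  {"offset":[0,0,0],"yaw":0},
], hand=0.4)

```text
time: 18.8
tool_pos: [0.5451, 0.0969, 0.1068]
tool_rot: [3.141, -0.0, 1.745]
contact_force: [-0.0, -0.1, 0.1]
opening: 0.043
grip_force: 0.0
```

Request:
send_rows([
  {"offset":[0,0,-15],"yaw":0},
  {"offset":[0,0,-25],"yaw":0},
  {"offset":[0,0,-30],"yaw":0},
  {"offset":[0,0,-30],"yaw":0},
  {"offset":[0,0,-30],"yaw":0},
  {"offset":[0,0,-20],"yaw":0},
  {"offset":[0,0,0],"yaw":0},
  {"offset":[0,0,0],"yaw":0},
])

```text
time: 19.6
tool_pos: [0.5449, 0.0967, 0.2564]
tool_rot: [3.142, -0.0, 1.745]
contact_force: [-0.2, 0.4, -0.6]
opening: 0.0552
grip_force: 0.0
```

Run:
```python
from h import *
s=status.observe(); print(s['time'],s['tool_pos'],s['tool_rot'],s['opening'],s['contact_force'],s['qpos'])
ci=camera_info('wrist'); w=read_camera('wrist'); save('w4',w); print(ci); save('w4b',cv2.resize(w[0:240,100:420],(800,600),interpolation=cv2.INTER_CUBIC))
sc=read_camera('scene'); save('s4',sc); ct=camera_info('top'); t=read_camera('top'); save('t4',t)
for r in models.regions_of('top','lever_grip')[:4]:
    ys,xs=np.nonzero(r['mask']); print(r['conf'],r['extent'],xs.mean(),ys.mean())
print(proj(ct,(.4635,.27,.198)),proj(ci,(.4635,.27,.198)))
```

```text
19.6 [0.54486159 0.09667601 0.25638122] [ 3.14156921e+00 -2.29377954e-04  1.74497820e+00] 0.055219680964832756 [-0.18542429  0.38466147 -0.55612891] [ 3.69763261e-02  3.90674095e-01  1.43722722e+00  2.38259369e-04
  1.31369950e+00 -1.37266132e-01]
{'vfov': 67.10224753398998, 'cx': 255.3770033169388, 'cy': 197.5736921562399, 'origin': array([0.53069058, 0.18011609, 0.38937124]), 'attitude': array([2.82582793e+00, 1.29608474e-03, 1.73439270e-01])}
0.78 [150.3, 199.1, 185.8, 238.0] 169.47148288973384 218.83650190114068
0.78 [157.0, 328.5, 192.4, 363.4] 172.04590163934427 346.7573770491803
0.74 [296.6, 270.5, 327.9, 297.0] 313.6641791044776 283.3059701492537
0.67 [13.5, 237.3, 73.7, 265.2] 44.874213836477985 251.66457023060798
[154.12049231 230.71111338] [158.61989347 -99.14545487]
```

View pics/w4b.png

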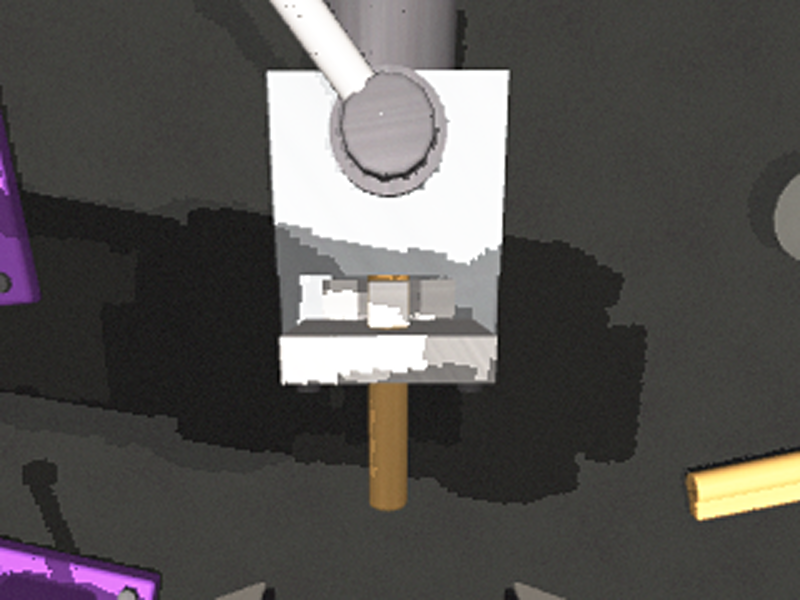

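The bar sits straight in the collet, with its outer end at (388,510) in the crop. Now over the lever grip, fingers closing along the tangent.

Request:
send_rows([
  {"offset":[30.6,-8.5,0],"yaw":0},
  {"offset":[30.6,-8.5,0],"yaw":0},
  {"offset":[30.6,-8.5,0],"yaw":0},
  {"offset":[30.6,-8.5,0],"yaw":0},
  {"offset":[30.6,-8.5,0],"yaw":0},
  {"offset":[30.6,-8.5,0],"yaw":0},
  {"offset":[0,0,0],"yaw":-0.139},
  {"offset":[0,0,0],"yaw":-0.139},
  {"offset":[0,0,0],"yaw":-0.139},
  {"offset":[0,0,0],"yaw":-0.139},
  {"offset":[0,0,0],"yaw":-0.139},
  {"offset":[0,0,0],"yaw":0},
  {"offset":[0,0,0],"yaw":0},
])

```text
time: 21.1
tool_pos: [0.4629, 0.2684, 0.2562]
tool_rot: [-3.141, -0.001, 2.436]
contact_force: [0.2, 0.4, 0.3]
opening: 0.0553
grip_force: 0.0
```

Run:
```python
from h import *
ci=dict(vfov=67.10224753398998,cx=255.3770033169388,cy=197.5736921562399,origin=[.53069058,.18011609,.38937124],attitude=[2.82582793,1.29608474e-3,.17343927])
P=lambda x,y,z: ray(ci,(x+.5)/2.5-.5+100,(y+.5)/2.5-.5,z)
e=P(388,510,.1); fl,fr=P(281,384,.138),P(496,383,.138); u=np.array([-.172,.985,0]); print('protrusion',((fl+fr)/2-e)@u,'end',e,'front',(fl+fr)/2)
print(((P(388,400,.1)-e)),)
c=camera_info('wrist'); w=read_camera('wrist'); s=status.observe(); print(s['tool_pos'],s['tool_rot'],s['qpos'][5])
print('grip px wrist',proj(c,(.463,.2685,.198)))
cs=camera_info('scene'); im=read_camera('scene')
a=cv2.resize(im[60:240,230:400],(560,593),interpolation=cv2.INTER_CUBIC); b=cv2.resize(w[180:384,200:310],(240,445)); b=np.vstack([b,np.zeros((148,240,3),np.uint8)]); save('v5',np.hstack([a,b]))
print('scene px grip',proj(cs,(.463,.2685,.198)),[(r['conf'],r['extent']) for r in models.regions_of('scene','lever_grip')[:4]])
```

```text
protrusion 0.059925762801838124 end [0.54731557 0.08012441 0.1       ] front [0.53726682 0.13920804 0.138     ]
[-0.00808742  0.04630056  0.        ]
[0.46296136 0.26847952 0.25627325] [-3.14096383e+00 -4.36865192e-04  2.43642830e+00] -0.48343464416183224
grip px wrist [255.46155001 226.88996259]
scene px grip [335.66617435 125.34931368] [(0.85, [318.1, 122.1, 341.6, 169.2]), (0.81, [388.9, 84.1, 412.2, 120.1]), (0.65, [185.4, 114.6, 219.1, 159.6]), (0.51, [266.4, 74.8, 285.1, 109.5])]
```

View pics/v5.png

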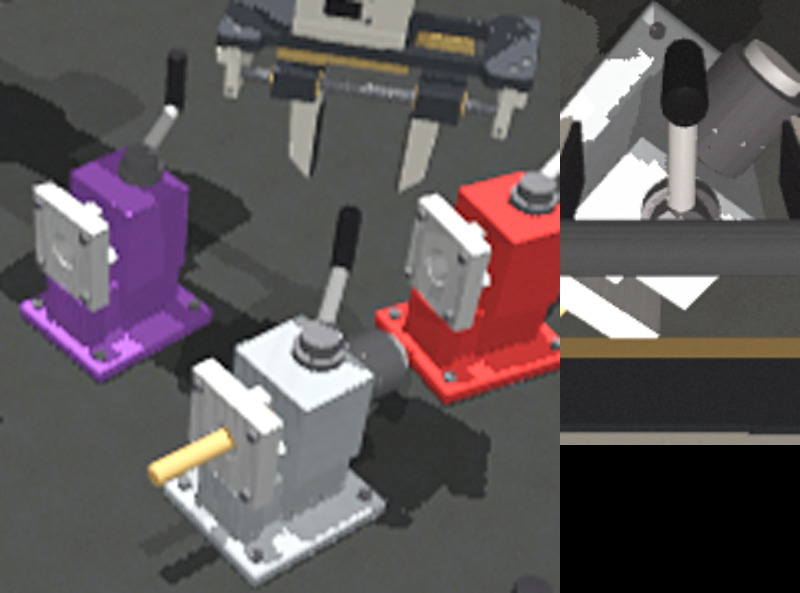

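The wrist view shows the grip top centred between the fingers at px (257,226), against a predicted (255,227). The bar protrudes about 57–60 mm. Descending and closing on the grip.

Request:
send_rows([
  {"offset":[0,0,15],"yaw":0},
  {"offset":[0,0,15],"yaw":0},
  {"offset":[0,0,15],"yaw":0},
  {"offset":[0,0,13],"yaw":0},
  {"offset":[0,0,9],"yaw":0},
  {"offset":[0,0,0],"yaw":0},
  {"offset":[0,0,0],"yaw":0},
])

```text
time: 21.95
tool_pos: [0.4633, 0.2686, 0.1901]
tool_rot: [3.141, 0.0, 2.439]
contact_force: [-0.5, 0.9, 0.7]
opening: 0.0548
grip_force: 0.0
```

Request:
send_rows([
  {"offset":[0,0,0],"yaw":0},
  {"offset":[0,0,0],"yaw":0},
  {"offset":[0,0,0],"yaw":0},
  {"offset":[0,0,0],"yaw":0},
  {"offset":[0,0,0],"yaw":0},
  {"offset":[0,0,0],"yaw":0},
], hand=1, squeeze=12)

```text
time: 22.55
tool_pos: [0.4632, 0.2687, 0.1898]
tool_rot: [3.141, -0.0, 2.44]
contact_force: [0.6, 0.9, -0.2]
opening: 0.0159
grip_force: 12.0
```

Request:
send_rows([
  {"offset":[-0.1,-4,0],"yaw":-0.05},
  {"offset":[-0.1,-4,0],"yaw":-0.05},
  {"offset":[-0.1,-4,0],"yaw":-0.05},
  {"offset":[-0.1,-4,0],"yaw":-0.05},
  {"offset":[-0.1,-4,0],"yaw":-0.05},
  {"offset":[-0.1,-4,0],"yaw":-0.05},
  {"offset":[-0.1,-4,0],"yaw":-0.05},
  {"offset":[-0.1,-4,0],"yaw":-0.05},
])

```text
time: 23.35
tool_pos: [0.4476, 0.2415, 0.1898]
tool_rot: [3.14, -0.0, 2.842]
contact_force: [-0.9, 5.3, 0.8]
opening: 0.0161
grip_force: 12.0
```

Request:
send_rows([
  {"offset":[-0.1,-4,0],"yaw":-0.05},
  {"offset":[-0.1,-4,0],"yaw":-0.05},
  {"offset":[-0.1,-4,0],"yaw":-0.05},
  {"offset":[-0.1,-4,0],"yaw":-0.05},
  {"offset":[-0.1,-4,0],"yaw":-0.05},
  {"offset":[-0.1,-4,0],"yaw":-0.05},
  {"offset":[-0.1,-4,0],"yaw":-0.05},
  {"offset":[-0.1,-4,0],"yaw":-0.05},
  {"offset":[-0.1,-4,0],"yaw":-0.05},
  {"offset":[-0.1,-4,0],"yaw":-0.05},
])

```text
time: 24.35
tool_pos: [0.4448, 0.2018, 0.1898]
tool_rot: [3.14, -0.001, -2.941]
contact_force: [-3.8, 3.6, 2.0]
opening: 0.0158
grip_force: 12.0
```

Request:
send_rows([
  {"offset":[-0.1,-4,0],"yaw":-0.05},
  {"offset":[-0.1,-4,0],"yaw":-0.05},
  {"offset":[0,-2,0],"yaw":-0.025},
  {"offset":[0,0,0],"yaw":0},
])

```text
time: 24.75
tool_pos: [0.4473, 0.1918, 0.1898]
tool_rot: [3.14, -0.002, -2.818]
contact_force: [-5.1, 3.8, 3.3]
opening: 0.0155
grip_force: 12.0
```

Request:
send_rows([
  {"offset":[0,-1.6,0],"yaw":-0.02},
  {"offset":[0,-1.6,0],"yaw":-0.02},
  {"offset":[0,-1.6,0],"yaw":-0.02},
  {"offset":[0,-0.8,0],"yaw":-0.01},
  {"offset":[0,0,0],"yaw":0},
])

```text
time: 25.25
tool_pos: [0.4491, 0.1867, 0.1898]
tool_rot: [3.14, -0.001, -2.748]
contact_force: [-5.1, 4.2, 3.2]
opening: 0.016
grip_force: 12.0
```

Request:
send_rows([
  {"offset":[0,-0.8,0],"yaw":-0.01},
  {"offset":[0,-0.8,0],"yaw":-0.01},
  {"offset":[0,0,0],"yaw":0},
])

```text
time: 25.55
tool_pos: [0.4497, 0.1853, 0.1898]
tool_rot: [3.14, -0.001, -2.728]
contact_force: [-5.0, 2.8, 3.1]
opening: 0.0154
grip_force: 12.0
```

Request:
send_rows([
  {"offset":[0,-0.8,0],"yaw":-0.01},
  {"offset":[0,-0.8,0],"yaw":-0.01},
  {"offset":[0,0,0],"yaw":0},
], squeeze=25)

```text
time: 25.85
tool_pos: [0.4504, 0.1838, 0.1898]
tool_rot: [3.14, -0.001, -2.708]
contact_force: [-4.4, 3.8, 3.7]
opening: 0.0154
grip_force: 25.0
```

Request:
send_rows([
  {"offset":[0,-0.8,0],"yaw":0},
  {"offset":[0,0,0],"yaw":0},
  {"offset":[0,0,0],"yaw":0},
])

```text
time: 26.15
tool_pos: [0.4506, 0.1832, 0.1898]
tool_rot: [3.14, -0.002, -2.708]
contact_force: [-5.3, 4.0, 3.1]
opening: 0.0152
grip_force: 25.0
```

Request:
send_rows([
  {"offset":[0,-0.8,0],"yaw":0},
  {"offset":[0,-0.8,0],"yaw":0},
  {"offset":[0,0,0],"yaw":0},
  {"offset":[0,0,0],"yaw":0},
])

```text
time: 26.55
tool_pos: [0.4508, 0.1828, 0.1898]
tool_rot: [3.138, -0.002, -2.708]
contact_force: [-8.3, 9.3, 3.5]
opening: 0.0153
grip_force: 25.0
```

Request:
send_rows([
  {"offset":[0,-0.8,0],"yaw":0},
  {"offset":[0,0,0],"yaw":0},
  {"offset":[0,0,0],"yaw":0},
])

```text
time: 26.85
tool_pos: [0.4509, 0.1827, 0.1898]
tool_rot: [3.136, -0.001, -2.708]
contact_force: [-8.0, 11.8, 4.0]
opening: 0.0153
grip_force: 25.0
```

Request:
send_rows([
  {"offset":[0,-0.8,0],"yaw":0},
  {"offset":[0,0,0],"yaw":0},
  {"offset":[0,0,0],"yaw":0},
  {"offset":[0,0,0],"yaw":0},
])

```text
time: 27.25
tool_pos: [0.4508, 0.1827, 0.1898]
tool_rot: [3.135, -0.001, -2.708]
contact_force: [-8.9, 15.9, 4.6]
opening: 0.0155
grip_force: 25.0
```

Request:
send_rows([
  {"offset":[0,0,0],"yaw":0},
  {"offset":[0,0,0],"yaw":0},
  {"offset":[0,0,0],"yaw":0},
  {"offset":[0,0,0],"yaw":0},
  {"offset":[0,0,0],"yaw":0},
], hand=0.4)

```text
time: 27.75
tool_pos: [0.4533, 0.1793, 0.1897]
tool_rot: [-3.141, 0.0, -2.709]
contact_force: [0.4, -0.5, -0.1]
opening: 0.0506
grip_force: 0.0
```

Request:
send_rows([
  {"offset":[0,0,-15],"yaw":0},
  {"offset":[0,0,-25],"yaw":0},
  {"offset":[0,0,-30],"yaw":0},
  {"offset":[0,0,-30],"yaw":0},
  {"offset":[0,0,-30],"yaw":0},
  {"offset":[0,0,0],"yaw":0},
  {"offset":[0,0,0],"yaw":0},
  {"offset":[0,0,0],"yaw":0},
])

```text
time: 28.55
tool_pos: [0.4527, 0.1794, 0.3186]
tool_rot: [3.141, -0.002, -2.709]
contact_force: [-0.1, 0.2, 0.5]
opening: 0.0552
grip_force: 0.0
```

Run:
```python
from h import *
s=status.observe(); print(s['time'],s['tool_pos'],s['contact_force'],s['opening'])
ci=camera_info('wrist'); w=read_camera('wrist'); sc=read_camera('scene'); save('w6',w)
a=cv2.resize(sc[60:240,230:400],(400,424),interpolation=cv2.INTER_CUBIC); b=cv2.resize(w,(400,300)); b=np.vstack([b,np.zeros((124,400,3),np.uint8)]); save('v6',np.hstack([a,b]))
# bar shift vs. before lever, scene camera
p=cv2.cvtColor(cv2.imread('pics/s4.png'),cv2.COLOR_BGR2RGB)
for im in (p,sc):
    h=cv2.cvtColor(im,cv2.COLOR_RGB2HSV)[185:225,265:310]; m=(h[...,0]>10)&(h[...,0]<32)&(h[...,1]>70)&(h[...,2]>70); y,x=np.nonzero(m); print(x.min()+265,x.max()+265,y.min()+185,y.max()+185,x.mean(),y.mean(),m.sum())
```

```text
28.55 [0.45268174 0.17936928 0.31856478] [-0.13586997  0.24720717  0.53413966] 0.05516278882680822
275 301 190 207 22.258536585365853 13.478048780487805 205
275 301 189 207 22.521951219512196 13.282926829268293 205
```

View pics/v6.png

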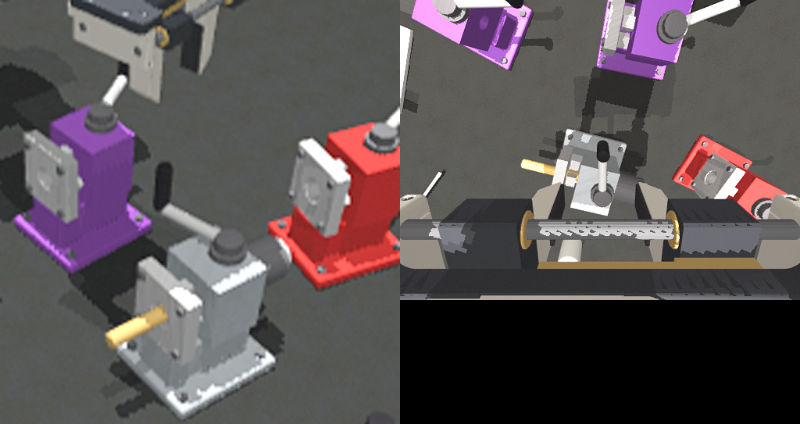

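The lever is shut against its end stop (grip at (165,185) in the scene crop). The bar has not moved, within 0.3 px, and the robot is clear of everything.

```bash
python3 -c "
from cell import ticket; print(ticket.hand_in())"
```

```text
the job is handed in; nothing more can be done
None
```

The job is handed in, result not reported: the round bar was pressed against the depth stop at about 6 N for over a second (highest reading 6.4 N), then released. The lever was swung fully shut, with the bar still straight and unmoved.

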